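# Fetch the tin with the honing stone

## Robot

A 7-joint arm with a two-finger parallel gripper is mounted at the origin on the work surface. World frame = base frame: x ahead of the robot, y to its left, z up, the work surface at z = 0. Lengths are in mm, angles in rad, forces in N, time in s.
With the tool pointing down it reaches from about 400 to 900 mm from the base axis. Payload 5.6 kg.
Tool frame: the origin (TCP) lies midway between the tips of the shut fingers; the grasp point (between the pads) lies 19 mm behind it; x points along the fingers, y is the direction in which the jaws open and shut, and the axes are right-handed (so a half turn about x gives the same grasp; the last joint's range is limited). The gripper opens to 92 mm and grips with 3 to 60 N. Pads are 20 mm wide; open, the fingers measure 128 mm over their backs; the gripper's body (75 mm by 189 mm) begins 69 mm behind the grasp point.
Start: joints at [-1.3, 0.468, -0.012, 1.603, 0.006, 1.071, -0.056], TCP at [200.68, 618.253, 214.592] pointing down, gripper open.
Joint ranges: [-2.53, 2.53], [-0.31, 2.02], [-1.57, 1.55], [0.28, 2.44], [-1.29, 4.43], [0.15, 1.84], [-2.92, 2.92]. Speed limits (rad/s): [2.57, 2.57, 3.14, 3.14, 3.14, 3.14, 3.14].

## Interface

Orientations are given as a rotation vector (axis times angle).
In Python, from cell import robot, grip, kin, viewer gives the robot as it stands. Calls block until the motion is done:
- robot.movep(position, orientation): joint-space move of the TCP to a pose.
- robot.servo_line(position, feed=150, rotation=None): straight line of the TCP; rotation=None keeps the orientation; feed is the mean speed in mm/s.
- robot.goto_joints(angles): joint-space move.
- grip(opening, newtons=None): opening from 0.0 (shut) to 1.0 (fully open); newtons is the grip in N (None keeps the last); returns when the fingers have stopped.
- robot.hold(seconds).
- kin.ik(position, orientation): joint angles nearest the present ones, or None.
- robot.observe(): the state.
- viewer.read_camera(name): name is "side" or "top"; returns the picture (400x640x3 uint8, red, green, blue); there is no depth.
- viewer.camera_info(name): a dict with "camera_matrix" (3x3 intrinsics, pixels), "R" (3x3) and "t" (3): a world point X has camera coordinates R X + t. Camera axes: x right, y down, z forward; pixel columns grow to the right and rows downward; lengths in mm; the calibration is good to about 2 mm. A picture is of the moment at which its call begins. camera_info takes no time and is no camera call.
A pose or a line that the arm cannot do raises robot.IKError and nothing moves.
- robot.job_done(): hands the job in, once; it reports no verdict.
Trained networks look in the newest picture that a camera, given by its name, has taken for a name from the list of things; names that differ only in an ending like _2 or _b are one class to them, and where a whole thing is asked for, a point or a joint stands for the part that bears it (a point fixed in the world has none). Each returns a list of dicts, best first, with "confidence" (0 to 1); they miss things now and then, are a little off and sometimes report something else, mostly with a low value. They report only what shows in the picture. A call takes as long as a camera call. They do not tell look-alikes from the thing itself.
- viewer.silhouettes(name, camera): "mask" (400x640 bool, what is visible of it).
- viewer.pinpoint(name, camera): "at" ([x, y, z] in mm, in the coordinates of the camera as it stood for that picture, good to about 4 mm: a listed point, or the origin of a listed thing).
The state is a dict: "t": time; "joints": joint angles; "joint_velocities": joint speeds; "joint_torque": joint torques, N m; "tcp_pos": TCP position; "tcp_rot": TCP orientation; "contact_force": force on the tool from outside, world axes, zero at the start; "wrist_torque": the same for the moment, N m; "grip_width": opening from 0.0 (shut) to 1.0 (fully open).
Only numpy, scipy, OpenCV 4.12 (cv2) and the standard library are available. Lean on these libraries where they do the work, as an engineer would, in place of code of your own. Each camera call takes 0.05 s, during which the arm holds its last target. There are 200 camera calls.

## Task

One of the three identical closed tins on the low wooden shelf holds the heavy honing stone, the other two are all but empty: find out by their weight which it is, and set that tin down gently, upright and wholly on the round cork mat. The two light tins must end up standing on the shelf in the places where they were. Keep the tins upright and do not drop them, and leave the other things on the bench where they are.

Things in the scene. Friction and masses are not known exactly. Their poses are not given: they have to be found in the camera images.
- tin1: closed plain metal tin, one of three that look exactly alike: 84 mm across, 100 mm high, lid 88 mm across with its top 107 mm up, a stiff arched handle over it. Origin: centre of its underside, z up, y along the handle. With the stone it weighs 540 to 870 g in all, without 170 to 325 g; which one has it differs from start to start and cannot be seen.
- tin1_grip (a point): middle of tin1's handle bar, on the tin's axis 145 mm above its underside. The bar is 12 mm wide (tin's x), 10 mm thick, 70 mm long (tin's y); 33 mm of free space between the bar's underside and the lid, legs at the bar's ends 60 mm apart inside. Axes as the tin's.
- tin2: closed plain metal tin, one of three that look exactly alike: 84 mm across, 100 mm high, lid 88 mm across with its top 107 mm up, a stiff arched handle over it. Origin: centre of its underside, z up, y along the handle. With the stone it weighs 540 to 870 g in all, without 170 to 325 g; which one has it differs from start to start and cannot be seen.
- tin2_grip (a point): middle of tin2's handle bar, on the tin's axis 145 mm above its underside. The bar is 12 mm wide (tin's x), 10 mm thick, 70 mm long (tin's y); 33 mm of free space between the bar's underside and the lid, legs at the bar's ends 60 mm apart inside. Axes as the tin's.
- tin3: closed plain metal tin, one of three that look exactly alike: 84 mm across, 100 mm high, lid 88 mm across with its top 107 mm up, a stiff arched handle over it. Origin: centre of its underside, z up, y along the handle. With the stone it weighs 540 to 870 g in all, without 170 to 325 g; which one has it differs from start to start and cannot be seen.
- tin3_grip (a point): middle of tin3's handle bar, on the tin's axis 145 mm above its underside. The bar is 12 mm wide (tin's x), 10 mm thick, 70 mm long (tin's y); 33 mm of free space between the bar's underside and the lid, legs at the bar's ends 60 mm apart inside. Axes as the tin's.
- riser: fixed low shelf of pale wood, the three tins stand on it in a row: 120 (x) by 420 (y) by 60 mm high. Origin at the centre of its underside on the bench.
- mat: fixed round cork mat lying on the bench, 150 mm across, 6 mm thick, nearer the robot than the riser. Origin at the centre of its underside.
- jar: closed glass jar, 72 mm across, 130 mm high, standing on the bench; a bystander. Origin at the centre of its underside.
- blank: dark carved block of wood, 60 by 110 by 55 mm high, lying on the bench; a bystander. Origin at the centre of its underside.
There are look-alikes about, which are no part of the job. What is shaped like the tin3 but green or turquoise is not meant.

How it is judged (in metres and radians):
At the end, for the whole second after the job is handed in: The heavy tin stands released on the cork mat, its axis within 35 mm of the mat's centre and its whole weight (over 4.2 N) on the mat; the two light tins stand on the riser within 30 mm of where they were; all three are upright to within 0.08 rad and at rest (((horizontal distance between tin1 and mat below 0.035 m and contact force between tin1 and mat above 4.2 N and distance of each of tin2, tin3 from where it was at the start of the episode below 0.03 m and contact force between each of tin2, tin3 and riser above 1 N) or (horizontal distance between tin2 and mat below 0.035 m and contact force between tin2 and mat above 4.2 N and distance of each of tin1, tin3 from where it was at the start of the episode below 0.03 m and contact force between each of tin1, tin3 and riser above 1 N) or (horizontal distance between tin3 and mat below 0.035 m and contact force between tin3 and mat above 4.2 N and distance of each of tin1, tin2 from where it was at the start of the episode below 0.03 m and contact force between each of tin1, tin2 and riser above 1 N)) and angle between each of tin1, tin2, tin3's own z axis and vertical below 0.08 rad and linear speed of each of tin1, tin2, tin3 below 0.02 m/s); the robot touches nothing.
It fails at once if a tin is tipped by more than about 25 degrees (angle between any of tin1, tin2, tin3's own z axis and vertical above 0.44 rad).
It fails at once if a tin is let fall (faster than 0.4 m/s, a drop of about 8 mm, with no finger touching it) ((linear speed of tin1 above 0.4 m/s and contact force between the fingers and tin1 below 0.05 N) or (linear speed of tin2 above 0.4 m/s and contact force between the fingers and tin2 below 0.05 N) or (linear speed of tin3 above 0.4 m/s and contact force between the fingers and tin3 below 0.05 N)).
It fails at once if a tin is slammed onto the mat or the riser (more than 45 N) (contact force between any of tin1, tin2, tin3 and mat above 45 N or contact force between any of tin1, tin2, tin3 and riser above 45 N).
It fails at once if the jar or the block is moved by more than 30 mm (distance of any of jar, blank from where it was at the start of the episode above 0.03 m).
It also fails if it takes over 69 s, if anything falls off the work surface, if the arm or the gripper's body presses on something with over 40 N, if the wrist force passes 120 N, or if a joint passes its speed limit or range.

## Working session

There is one attempt and no reset: what is moved stays moved. The work goes in short steps, each a Python script; the robot and the scene stay as the last script left them, time stands still between calls to the robot, and variables do not carry over. Pictures are saved under pics/ and viewed, about 8 in all and at most 12, crops included, and the job is handed in when it is done.

```bash
mkdir -p pics; ls
cat > h.py <<'E'
import numpy as np, cv2
from cell import robot, grip, kin, viewer
def world(cam,p):
    i=viewer.camera_info(cam); return np.array(i["R"]).T@(np.array(p)-np.array(i["t"]))
def ray(cam,u,v,z):
    i=viewer.camera_info(cam); R=np.array(i["R"]); c=-R.T@np.array(i["t"])
    d=R.T@np.linalg.inv(i["camera_matrix"])@[u,v,1]; return c+d*(z-c[2])/d[2]
def proj(cam,P):
    i=viewer.camera_info(cam); q=np.array(i["camera_matrix"])@(np.array(i["R"])@np.array(P)+i["t"]); return q[:2]/q[2]
E
python3 - <<'E'
from h import *
for c in("top","side"):
    im=viewer.read_camera(c); cv2.imwrite(f"pics/{c}0.png",im[...,::-1])
    i=viewer.camera_info(c); print(c,-np.array(i["R"]).T@np.array(i["t"]))
    for n in("tin1","tin1_grip","mat","riser","jar","blank"):
        for d in viewer.pinpoint(n,c): print(n,d["confidence"],world(c,d["at"]).round(1))
s=robot.observe(); print(s)
E
```

```text
pics
top [406.04535231  -8.97918258 994.94266347]
tin1 0.89 [659.2 -27.3  57. ]
tin1 0.8 [665.9 272.7   2.3]
tin1 0.73 [ 651.6 -162.5   63.1]
tin1 0.73 [ 5.797e+02  3.765e+02 -5.000e-01]
tin1 0.55 [340.4 209.6   2.9]
tin1_grip 0.95 [ 648.8 -161.6  204.4]
mat 0.91 [444.4 -32.3  -0.6]
riser 0.58 [658.1 -26.    2.3]
riser 0.37 [655.6 -26.8  56.5]
jar 0.71 [655.7 -28.6 204.6]
jar 0.68 [428.6 358.7  -4.1]
blank 0.58 [ 4.607e+02 -3.922e+02  3.000e-01]
side [  94.25247216 -764.67273462  834.85032177]
tin1 0.94 [578.9 379.4  -1.9]
tin1 0.74 [675.9 106.2  62.9]
tin1 0.67 [667.6 276.   -4.5]
tin1 0.61 [340.5 210.8   5.1]
tin1 0.58 [ 647.8 -159.6   62.8]
tin1_grip 0.63 [ 648.9 -162.8  206.2]
tin1_grip 0.27 [673.  102.7 206.2]
riser 0.65 [659.8 -23.6   0.7]
jar 0.62 [426.  363.3   1. ]
blank 0.75 [ 462.7 -391.1    1.6]
{'t': 0.7, 'joints': array([-1.30002095,  0.46746846, -0.01158388,  1.60266314,  0.00602697,
        1.07140598, -0.05628581]), 'joint_velocities': array([-9.63483779e-04, -7.94207653e-05,  1.19232541e-03, -1.12549014e-03,
       -2.29828825e-04, -1.79823082e-03, -5.89051699e-04]), 'joint_torque': array([ 7.48247408e-05, -5.20269942e+01, -1.20315960e-02, -2.44011909e+01,
       -5.66047768e-02,  1.11258807e-02,  2.19640293e-05]), 'tcp_pos': array([200.69007459, 618.27295376, 214.6281355 ]), 'tcp_rot': array([ 0.24636379,  1.55664683, -0.24623474]), 'contact_force': array([ 0.01881977,  0.00918735, -0.43927915]), 'wrist_torque': array([-0.06284455, -0.02178252,  0.00522346]), 'grip_width': 1.001136504634395}
```

View pics/top0.png

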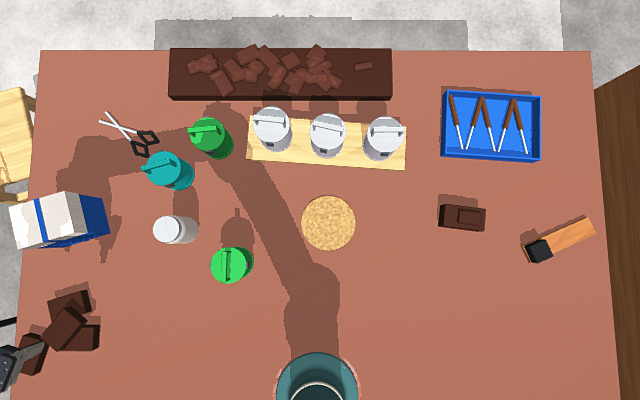

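View pics/side0.png

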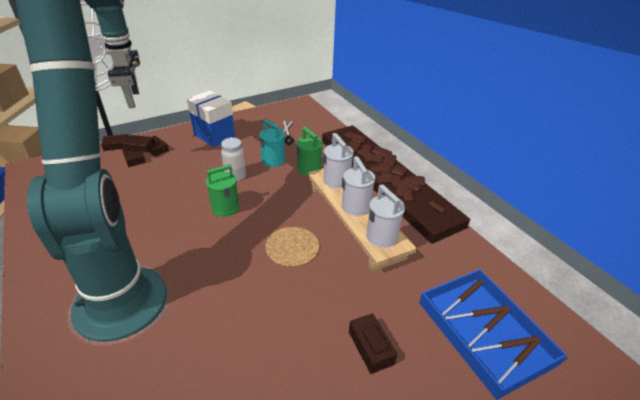

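Run:
```python
from h import *
for P in([659,-27,205],[650,-162,205],[674,105,205],[444,-32,6]): print(P,proj("top",P),proj("side",P))
```

```text
[659, -27, 205] [327.34188467 125.1782451 ] [360.93753393 164.55797408]
[650, -162, 205] [387.28630411 129.04012307] [388.90572992 193.32450545]
[674, 105, 205] [268.75442644 118.73147478] [339.65097293 140.26969568]
[444, -32, 6] [327.9520288  224.21230024] [291.12360102 245.56080603]
```

Top view: grey tins at about (270,128), (327,133), (385,136) on the shelf and the mat at (328,223). Green and turquoise tins are look-alikes. The projected grip points fall on the grey handles. I need the handle yaws next.

Run:
```python
from h import *
im=cv2.imread("pics/top0.png"); cv2.imwrite("pics/crop.png",cv2.resize(im[95:170,240:415],None,fx=4.5,fy=4.5,interpolation=cv2.INTER_CUBIC))
```

```text
(no output)
```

View pics/crop.png

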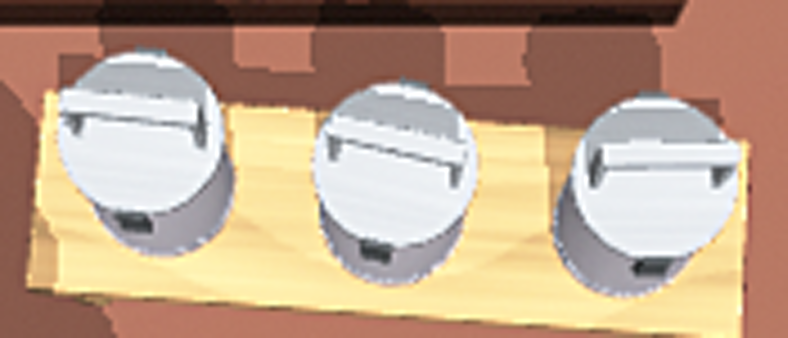

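The crop shows the bar centrelines: left (60,101)-(204,111), middle (330,125)-(468,153), right (597,154)-(740,152).

Run:
```python
from h import *
from scipy.spatial.transform import Rotation as Ro
for a,b in(((60,101),(204,111)),((330,125),(468,153)),((597,154),(740,152))):
    A,B=[ray("top",240+p[0]/4.5,95+p[1]/4.5,209) for p in(a,b)]
    d=A-B; c=(A+B)/2; yaw=np.arctan2(-d[0],d[1])
    print(c.round(1),np.linalg.norm(d).round(1),"yaw",yaw.round(3))
    for s in(0,np.pi):
        # tool x down, tool y = tin x rotated
        ty=np.array([np.cos(yaw+s),np.sin(yaw+s),0]); tx=np.array([0,0,-1.]); R=np.c_[tx,ty,np.cross(tx,ty)]
        for z in (186,300): 
            q=kin.ik([c[0],c[1],z],Ro.from_matrix(R).as_rotvec()); print(None if q is None else np.round(q,2))
s=robot.observe(); print(Ro.from_rotvec(s["tcp_rot"]).as_matrix().round(2))
```

```text
[673.  103.1 209. ] 71.9 yaw -0.072
[-0.62  0.6   0.61  1.58 -0.38  1.08  0.02]
[-0.62  0.5   0.62  1.45 -0.29  1.28 -0.04]
[-0.15  0.55 -0.07  1.54  0.04  1.05  2.84]
[-0.22  0.46  0.03  1.42 -0.01  1.26  2.88]
[656.1 -29.8 209. ] 70.1 yaw -0.206
[-0.48  0.58  0.69  1.65 -0.41  1.07  0.12]
[-0.51  0.47  0.72  1.52 -0.32  1.27  0.05]
[ 0.76  0.95 -1.33  1.56  0.94  1.38  2.27]
[ 0.75  0.8  -1.32  1.43  0.77  1.49  2.38]
[ 648.9 -164.1  209. ] 71.4 yaw 0.014
[-0.4   0.67  0.91  1.62 -0.57  1.14  0.67]
[-0.4   0.55  0.92  1.5  -0.45  1.31  0.57]
[-0.57  0.93  1.34  1.63 -0.93  1.35 -2.22]
[-0.57  0.77  1.35  1.51 -0.75  1.46 -2.34]
[[ 0.    0.31  0.95]
 [ 0.    0.95 -0.31]
 [-1.    0.    0.  ]]
```

```bash
cat >> h.py <<'E'
from scipy.spatial.transform import Rotation as Ro
TINS={"A":(673.3,103.3,-.072),"B":(656.5,-29,-.206),"C":(649,-163,.014)}
def rot(yaw):
    ty=np.array([np.cos(yaw),np.sin(yaw),0]); tx=np.array([0,0,-1.]); return Ro.from_matrix(np.c_[tx,ty,np.cross(tx,ty)]).as_rotvec()
def fz(n=8):
    f=[]
    for _ in range(n): robot.hold(.05); f.append(robot.observe()["contact_force"])
    return np.mean(f,0)
def weigh(k):
    x,y,w=TINS[k]
    robot.movep([x,y,330],rot(w)); robot.servo_line([x,y,230],feed=150); robot.servo_line([x,y,186],feed=60)
    robot.hold(.3); f0=fz(); grip(0.0,30); robot.hold(.2); g=robot.observe()["grip_width"]
    robot.servo_line([x,y,201],feed=25); robot.hold(.4); f1=fz()
    print(k,"f0",f0.round(2),"f1",f1.round(2),"grip mm",g*92,"t",robot.observe()["t"]); return f0[2]-f1[2]
def putback(k):
    x,y,w=TINS[k]
    robot.servo_line([x,y,188],feed=20); robot.servo_line([x,y,186],feed=6); print("set",fz(4).round(2))
    grip(.6); robot.hold(.2); robot.servo_line([x,y,250],feed=120)
E
python3 - <<'E'
from h import *
robot.servo_line([200.7,618.3,330],feed=150); grip(.6)
print(weigh("B"))
im=viewer.read_camera("side"); cv2.imwrite("pics/s1.png",cv2.resize(im[80:280,240:500,::-1],None,fx=3,fy=3))
E
```

```text
B f0 [-0.41  0.1  -0.34] f1 [ 0.1  -0.08 -2.12] grip mm 11.313122129215234 t 9.975
1.7848984683738016
```

View pics/s1.png

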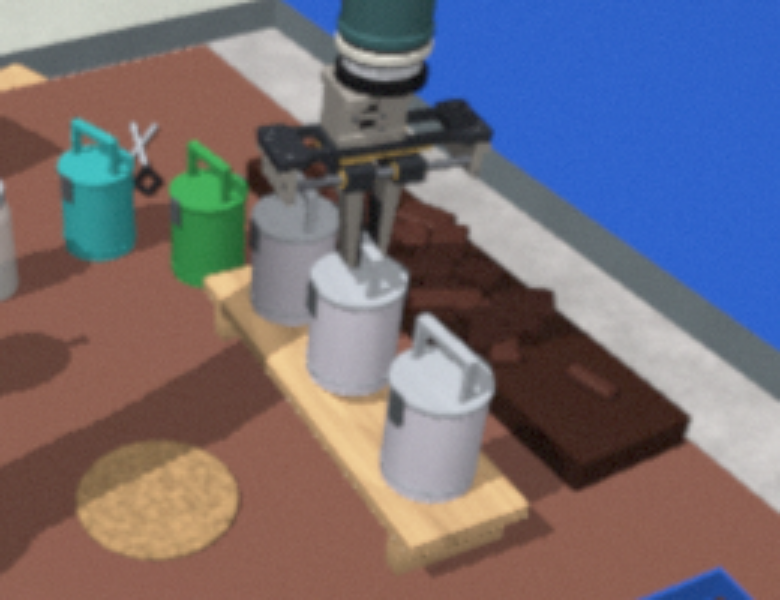

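The middle tin is gripped, upright and just lifted. It pulls 1.8 N, so it is light. I'll put it back and weigh the next.

Run:
```python
from h import *
putback("B")
w=weigh("A"); print(w)
if w<4:
    putback("A"); print(weigh("C"))
```

```text
set [ 0.22  0.03 -1.85]
A f0 [0.19 0.4  0.3 ] f1 [-0.28  0.17 -7.18] grip mm 11.596587414296827 t 18.7083
7.47966907615671
```

A is heavy (7.5 N, about 0.76 kg). B still read 1.85 N when it was put down, so I'll check how it stands afterwards. Now I'll carry A to the mat.

Run:
```python
from h import *
x,y,w=TINS["A"]; mx,my=444.5,-32
robot.servo_line([x,y,250],feed=60)
robot.servo_line([mx,my,230],feed=110)
robot.servo_line([mx,my,138],feed=60); robot.hold(.4); f0=fz()
z=138
while z>127:
    z-=.5; robot.servo_line([mx,my,z],feed=8); f=fz(3)
    if f[2]-f0[2]>3.5: break
s=robot.observe(); print(z,f0.round(2),f.round(2),s["tcp_pos"].round(1),s["t"])
for c in("side","top"):
    im=viewer.read_camera(c); cv2.imwrite(f"pics/m{c}.png",im[...,::-1])
```

```text
131.5 [ 0.04 -0.21 -7.68] [-2.71 -0.65  4.16] [444.7 -32.1 131.9] 29.9333
```

View pics/mside.png

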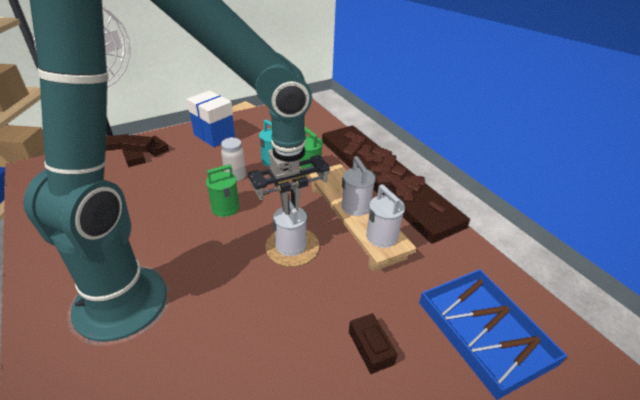

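The tin sits upright in the middle of the mat at (291,232), with its weight borne. The other two still stand on the shelf. Now I'll release, withdraw and check.

Run:
```python
from h import *
grip(.6); robot.hold(.3)
robot.servo_line([444.5,-32,240],feed=80)
robot.movep([350,330,330],rot(0)); robot.hold(.3)
print(fz(),robot.observe()["t"])
for c in("top","side"):
    im=viewer.read_camera(c); cv2.imwrite(f"pics/f{c}.png",im[...,::-1])
    for n in("tin1","tin1_grip","mat"):
        for d in viewer.pinpoint(n,c): print(c,n,d["confidence"],world(c,d["at"]).round(1))
a,b=cv2.imread("pics/ftop.png")[90:280,220:430],cv2.imread("pics/fside.png")[120:310,220:430]
cv2.imwrite("pics/f.png",cv2.resize(np.hstack([a,b]),None,fx=1.9,fy=1.9))
```

```text
[ 0.05310087 -0.28346748 -0.17864855] 34.75
top tin1 0.97 [ 651.  -161.3   63.6]
top tin1 0.93 [667.7 276.    2.4]
top tin1 0.83 [443.8 -28.8   7. ]
top tin1 0.79 [ 5.830e+02  3.792e+02 -1.000e-01]
top tin1 0.79 [341.9 213.3  -0.6]
top tin1 0.71 [656.6 -26.4  58.9]
top tin1_grip 0.55 [ 646.2 -163.3  206. ]
top mat 0.73 [447.9 -30.9  -1.9]
side tin1 0.96 [576.4 378.9  -6. ]
side tin1 0.87 [ 6.621e+02  2.726e+02 -6.000e-01]
side tin1 0.83 [660.4 -26.3  59.3]
side tin1 0.76 [ 649.6 -158.6   62.9]
side tin1 0.64 [343.3 213.4   2.5]
side tin1 0.63 [447.1 -33.9   6.3]
side tin1_grip 0.94 [ 650.7 -162.5  205.2]
side mat 0.61 [448.4 -31.8  -0.7]
```

View pics/f.png

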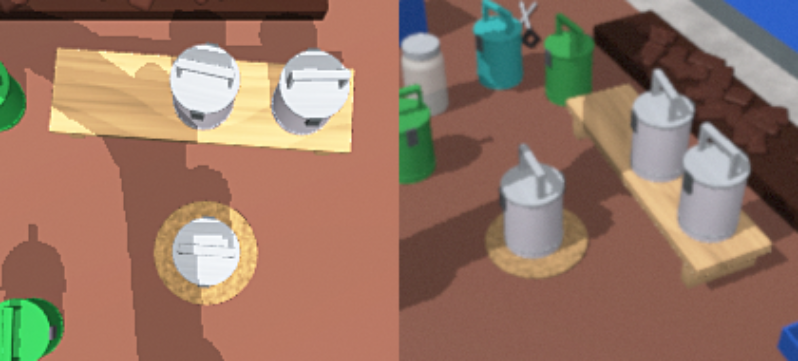

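The heavy tin stands on the mat within about 5 mm of its centre. The other two are upright in their places, and the arm is clear.

```bash
python3 -c "
from h import *
robot.job_done()"
```

```text
the job is handed in; nothing more can be done
```

The heavy tin was the one at the robot's left end of the shelf. It now stands released on the cork mat, and I handed the job in after about 35 s of the 69 s allowed. No verdict was reported.

- **Weighing:** the middle tin pulled about 1.8 N and the left one about 7.5 N, which settled it. I did not lift or touch the third tin.
- **Heavy tin:** I lowered it in 0.5 mm steps until the mat took its weight, then let go. In the last pictures it is upright, and both cameras put it within about 5 mm of the mat's centre.
- **Light tins:** both stand upright on the shelf within about 5 mm of where they were, which is the cameras' accuracy. The robot ended clear of everything.
- **One reading disagreed:** as I set the middle tin back, the wrist force still showed its weight (-1.85 N). It probably hung a millimetre or so above the shelf before I opened the gripper. It ended upright in its place at the shelf's height.
- **Not checked:** I did not re-measure the jar and the block, but the arm's path stayed away from them and both looked undisturbed in the later pictures.

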